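Restock the counter display with paint pots in reverse order

TASK

Fill the cardboard display tray for the shop counter: first lay the black riser flat inside the empty tray, then move the four paint pots from the stock rack onto the riser's four round spots, in reverse order, because the tray will be turned round to face the customers: the pot that stood farthest left in the rack ends farthest right in the tray, and so on along the row. Keep the pots upright, set each one down centred on its spot and do not drop or tip any of them.

Things in the scene. Friction and masses are not known exactly. Their poses are not given: they have to be found in the camera images.
- pot_red: paint pot: white upright cylinder with a red band and red lid, 38 mm in diameter, 75 mm tall, about 0.12 kg. Origin at the centre of its underside, z up along its axis. Starts standing in the red-edged bay; the pots stand in a row 62 mm apart, in random order.
- pot_blue: paint pot: white upright cylinder with a blue band and blue lid, 38 mm in diameter, 75 mm tall, about 0.12 kg. Origin at the centre of its underside, z up along its axis. Starts standing in the blue-edged bay; the pots stand in a row 62 mm apart, in random order.
- pot_yellow: paint pot: white upright cylinder with a yellow band and yellow lid, 38 mm in diameter, 75 mm tall, about 0.12 kg. Origin at the centre of its underside, z up along its axis. Starts standing in the yellow-edged bay; the pots stand in a row 62 mm apart, in random order.
- pot_green: paint pot: white upright cylinder with a green band and green lid, 38 mm in diameter, 75 mm tall, about 0.12 kg. Origin at the centre of its underside, z up along its axis. Starts standing in the green-edged bay; the pots stand in a row 62 mm apart, in random order.
- bay_red: fixed bay of the white stock rack: grey floor 80 (x) by 58 mm (y), 4 mm thick, with red edge strips 8 mm wide, 14 mm high along front and back. Origin: centre of its underside, 12 mm above the bench; x away from the robot, y along the row to the robot's left. Never moves. White cheeks 45 mm above the bench end the row, 38 mm beyond the outer bays' origins.
- bay_blue: fixed bay of the white stock rack: grey floor 80 (x) by 58 mm (y), 4 mm thick, with blue edge strips 8 mm wide, 14 mm high along front and back. Origin: centre of its underside, 12 mm above the bench; x away from the robot, y along the row to the robot's left. Never moves. White cheeks 45 mm above the bench end the row, 38 mm beyond the outer bays' origins.
- bay_yellow: fixed bay of the white stock rack: grey floor 80 (x) by 58 mm (y), 4 mm thick, with yellow edge strips 8 mm wide, 14 mm high along front and back. Origin: centre of its underside, 12 mm above the bench; x away from the robot, y along the row to the robot's left. Never moves. White cheeks 45 mm above the bench end the row, 38 mm beyond the outer bays' origins.
- bay_green: fixed bay of the white stock rack: grey floor 80 (x) by 58 mm (y), 4 mm thick, with green edge strips 8 mm wide, 14 mm high along front and back. Origin: centre of its underside, 12 mm above the bench; x away from the robot, y along the row to the robot's left. Never moves. White cheeks 45 mm above the bench end the row, 38 mm beyond the outer bays' origins.
- tray: fixed open cardboard display tray, outside 90 mm deep (x) by 274 mm long (y) by 24 mm high, walls and floor 4 mm thick, empty. Origin at the centre of its underside, on the bench; x points away from the robot, y along the tray to the robot's left.
- riser: loose black riser: plate 66 (x) by 250 (y) by 8 mm thick; across its middle a grip fin, 44 mm long (x), 10 mm thick (y), top 50 mm above the plate's underside; 0.16 kg. Pale round spots for the pots on top at y = -94, -38, 38, 94 mm, x = 0. Same either way round. Origin: centre of underside, z up. Starts flat on the bench, lengthwise away from the robot; fits the tray with 8 mm to spare all round.
Things that resemble listed ones, but are neither listed nor needed, are in the scene too. Leave any pink or purple look-alike of the pot_red alone.

How it is judged:
By the outcome, as a careful person would: the job done as asked, in the order asked, and still so for the second after the job is handed in, with the robot touching nothing.
It also fails if it takes over 125 s, if anything falls off the work surface, if the arm or the gripper's body presses on something with over 40 N, if the wrist force passes 120 N, or if a joint passes its speed limit or range.

ROBOT

A 7-joint arm with a two-finger parallel gripper is mounted at the origin on the work surface. World frame = base frame: x ahead of the robot, y to its left, z up, the work surface at z = 0. Lengths are in m, angles in rad, forces in N, time in s.
With the tool pointing down it reaches from about 0.4 to 0.875 m from the base axis. Payload 19.3 kg.
Tool frame: the origin (TCP) lies midway between the tips of the shut fingers; the grasp point (between the pads) lies bot.tcp_to_grasp behind it (bot.tcp_to_grasp is the distance from the TCP to the grasp point, in m); z points along the fingers, y is the line along which they close (so a half turn about z gives the same grasp; the last joint's range is limited). The gripper opens to 85 mm and grips with 20 to 120 N. Pads are 22 mm wide; open, the fingers measure 114 mm over their backs; the gripper's body (76 mm by 85 mm) begins 54 mm behind the grasp point. The pads swing forward as they close: fully open they stand 13 mm farther back than shut.
Start: joints at [1.09, 0.521, -0.036, 1.599, 0.021, 1.021, -0.113], TCP at [0.25, -0.573, 0.209] pointing down, gripper open.
Joint ranges: [-2.91, 2.91], [-0.3, 2.13], [-1.5, 1.42], [0.17, 2.43], [-1.26, 4.41], [0.16, 1.93], [-2.52, 2.52]. Speed limits (rad/s): [1.89, 1.89, 2.39, 2.39, 3.01, 3.01, 3.01].

INTERFACE

Orientations are given as [roll, pitch, yaw] about the fixed x, y, z axes, in that order (R = Rz(yaw) Ry(pitch) Rx(roll)).
In Python, from workcell import observe, imaging, bot gives the robot as it stands.
- The arm moves only by the tool send_rows, never from a script. Its argument "plan" is text: rows parted by semicolons, each of 7 numbers parted by spaces: the shift along the tool's x, y, z in m, then the turn, a rotation vector about the tool's x, y, z in degrees, then the finger opening in m, from 0 to 0.0854. In form: dx dy dz rx ry rz claw; .... A call has 1 to 10 rows; each row is the pose to reach, as a shift and turn from the pose commanded when the call began, along the tool's axes at that moment; what a row does not reach only later rows make up. A row lasts 1/12 s, in which the tool goes at most 41.7 mm and 7.16 degrees, less where a joint would pass 70% of its speed; a pose out of reach is approached as far as the arm can. A call with a gripper value outside its range is refused whole. The fingers move at their own pace and stop on an object; "grip_force" is the grip in N (left out, the last holds). Time passes only in rows, so rows that repeat a pose let the fingers close. It gives the time, the measured TCP pose, the force, the opening and the grip force at its end, in the units of the state.
- observe(): the state, without advancing time (a new reading comes with each control period).
- imaging.grab_frame(name): name is "scene" or "top"; returns a dict with "color" (400x640x3 uint8, red, green, blue), "fx", "fy", "cx", "cy" (pixels), "eye" and "orientation" of the camera in the world. Camera axes: x right, y down, z forward; pixel columns grow to the right and rows downward; lengths in m; the calibration is good to about 2 mm. A picture is of the moment at which its call begins. There is no depth.
- bot.job_done(): hands the job in; it is judged then, once.
The state is a dict: "clock": time; "qpos": joint angles; "qd": joint speeds; "joint_efforts": joint torques, N m; "position": TCP position; "tool_rot": TCP orientation; "force": force on the tool from outside, world axes, zero at the start; "moment": the same for the moment, N m; "grip_width": finger opening in m; "finger_force": force on a finger pad.
Only numpy, scipy, OpenCV 4.12 (cv2) and the standard library are available. Lean on these libraries where they do the work, as an engineer would, in place of code of your own. Each camera call takes 0.05 s, during which the arm holds its last target. There are 200 camera calls.

## Working session

There is one attempt and no reset: what is moved stays moved. The work goes in short steps, Python scripts to look and compute and a tool call to move; the robot and the scene stay as the last step left them, time stands still between calls to the robot, and variables do not carry over. Pictures are saved under pics/ and viewed, at most 14 in all, crops included, and the job is handed in when it is done.

Besides the shell and the picture viewer there is one more tool, called after "Call:" by a JSON object that holds its "fn" and its "kwargs". send_rows: Moves the arm, as the interface text tells. Its arguments: {"type":"object","properties":{"plan":{"type":"string"},"grip_force":{"type":"number"}},"required":["plan"]}

```bash
mkdir -p pics; ls; python3 - <<'E'
from workcell import observe, imaging, bot
import cv2,numpy as np,pickle
s=observe(); print({k:np.round(v,3) for k,v in s.items()}, bot.tcp_to_grasp)
for n in("scene","top"):
    f=imaging.grab_frame(n); pickle.dump(f,open(n+'.pkl','wb'))
    cv2.imwrite(f'pics/{n}0.png',f['color'][:,:,::-1]); print(n,{k:v for k,v in f.items() if k!='color'})
E
```

```text
pics
{'clock': np.float64(0.0), 'qpos': array([ 1.09 ,  0.522, -0.036,  1.6  ,  0.021,  1.021, -0.113]), 'qd': array([-0.   ,  0.   , -0.   , -0.   ,  0.   , -0.   ,  0.001]), 'joint_efforts': array([-0.0000e+00, -9.2710e+01,  1.9800e+00, -3.6993e+01,  1.8000e-02,
        8.0000e-03, -0.0000e+00]), 'position': array([ 0.249, -0.573,  0.208]), 'tool_rot': array([-3.14 ,  0.   ,  0.411]), 'force': array([ 0.777, -0.273,  0.465]), 'moment': array([-0.028, -0.027,  0.012]), 'finger_force': np.float64(0.0), 'grip_width': np.float64(0.085)} 0.0187
scene {'fx': 465.2231249143261, 'fy': 465.2231249143261, 'cx': 325.00206410826337, 'cy': 189.71785720352284, 'eye': array([ 1.35795158, -0.5914478 ,  0.78163028]), 'orientation': array([-2.20140452,  0.01151779,  0.95669152])}
top {'fx': 385.017112334454, 'fy': 385.017112334454, 'cx': 322.4155816920907, 'cy': 197.62937215471405, 'eye': array([ 0.37524681, -0.01511915,  0.84328056]), 'orientation': array([-2.94833322,  0.01088907, -1.5702769 ])}
```

View pics/scene0.png

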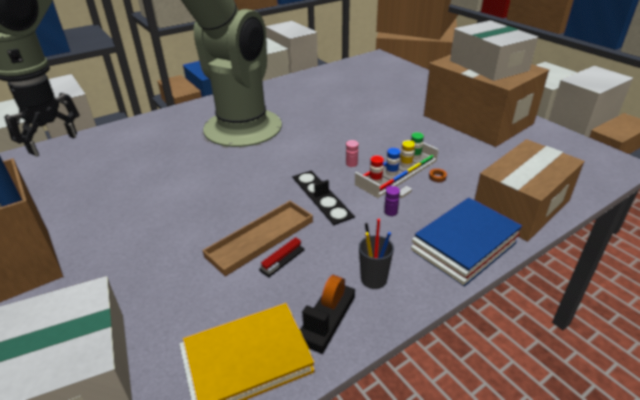

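View pics/top0.png

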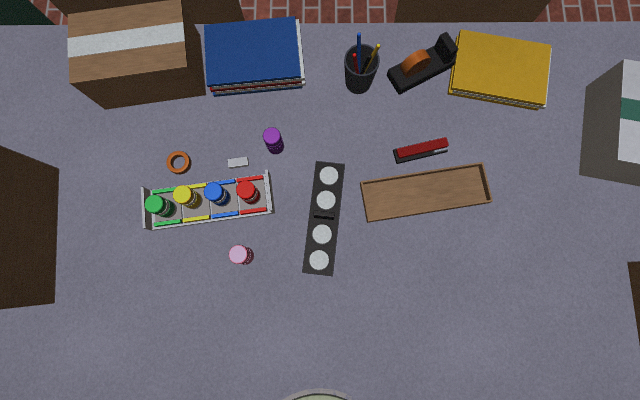

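The top view has the robot at the bottom, so the image's left is the robot's left.
- **Rack:** the pots, left to right, are green (155,203), yellow (183,195), blue (213,192) and red (247,190).
- **Look-alikes:** the purple pot (272,140) and the pink pot (240,255) stand outside the rack, so I'll leave them alone. The wanted red pot is the one at (247,190), in the red-edged bay.
- **Riser and tray:** the riser is at (323,218) and the tray at (427,193).

Next I'll measure these and check the red pot in an enlarged crop.

```bash
cat > h.py <<'E'
from workcell import observe, imaging, bot
import cv2,numpy as np
from scipy.spatial.transform import Rotation as R
def ray(f,uv,z):
    uv=np.atleast_2d(uv).astype(float)
    d=np.c_[(uv[:,0]-f['cx'])/f['fx'],(uv[:,1]-f['cy'])/f['fy'],np.ones(len(uv))]
    d=R.from_euler('xyz',f['orientation']).apply(d)
    e=np.array(f['eye']); return (e+d*((z-e[2])/d[:,2])[:,None])[:,:2]
def proj(f,p):
    c=R.from_euler('xyz',f['orientation']).inv().apply(np.atleast_2d(p)-f['eye'])
    return np.c_[c[:,0]/c[:,2]*f['fx']+f['cx'],c[:,1]/c[:,2]*f['fy']+f['cy']]
def blobs(m,amin,amax,roi=None):
    if roi: 
        k=np.zeros_like(m);x0,y0,x1,y1=roi;k[y0:y1,x0:x1]=m[y0:y1,x0:x1];m=k
    n,l,s,c=cv2.connectedComponentsWithStats(m.astype(np.uint8))
    return [(c[i].round(1),s[i].tolist(),l==i) for i in range(1,n) if amin<s[i,4]<amax]
def hsv(f): return cv2.cvtColor(f['color'],cv2.COLOR_RGB2HSV)
HUE={'red':(0,8),'blue':(100,118),'yellow':(22,32),'green':(50,75)}
E
python3 - <<'E'
from h import *
import pickle
f=pickle.load(open('top.pkl','rb'));H=hsv(f);h,s,v=[H[:,:,i].astype(int) for i in range(3)]
for n,(a,b) in HUE.items():
    for c,st,m in blobs((h>=a)&(h<=b)&(s>130)&(v>60),15,900,(135,160,285,235)):
        print(n,c,st, ray(f,c,.026 if st[4]<150 else .091).round(4).tolist())
w=[b for b in blobs((v>160)&(s<40),120,900,(295,155,350,280))]
P=[]
for c,st,m in w: p=ray(f,c,.008)[0];P.append(p);print('spot',c,st[4],p.round(4))
P=np.array(P);d=P[-1]-P[0];print('riser',P.mean(0).round(4),np.degrees(np.arctan2(d[1],d[0])))
for c,st,m in blobs((h>5)&(h<22)&(s>60),1500,9000,(350,155,500,230)):
    ct=max(cv2.findContours(m.astype(np.uint8),0,1)[0],key=cv2.contourArea)
    W=ray(f,ct[:,0],.024).astype(np.float32)
    q=cv2.approxPolyDP(ct,6,True)[:,0];print('tray',c,st,q.tolist(),ray(f,q,.024).round(4).tolist(),cv2.minAreaRect(W))
a=cv2.resize(f['color'][155:275,135:285],None,fx=4,fy=4,interpolation=2)
b=cv2.resize(f['color'][140:240,350:500],None,fx=4,fy=4,interpolation=2)
cv2.imwrite('pics/c1.png',cv2.vconcat([a,b])[:,:,::-1][:600] if 0 else a[:,:,::-1]);cv2.imwrite('pics/c2.png',b[:,:,::-1])
E
```

```text
red [246.2 186.3] [236, 175, 27, 24, 363] [[0.5459, 0.1461]]
red [254.2 199.6] [249, 194, 10, 10, 24] [[0.5311, 0.1416]]
red [252.7 210.4] [240, 207, 27, 8, 112] [[0.5074, 0.144]]
blue [215.4 189. ] [204, 179, 31, 22, 338] [[0.5405, 0.2079]]
blue [224.4 214.3] [211, 211, 27, 8, 110] [[0.499, 0.2047]]
yellow [184.8 192.5] [173, 183, 33, 22, 341] [[0.5334, 0.269]]
yellow [195.  202.8] [188, 197, 13, 11, 41] [[0.5242, 0.2698]]
yellow [195.3 218.5] [182, 215, 27, 8, 111] [[0.49, 0.2669]]
green [162.7 190.4] [152, 187, 24, 7, 85] [[0.5518, 0.3423]]
green [153.5 203.5] [145, 195, 18, 18, 263] [[0.5111, 0.3301]]
green [167.1 222.5] [154, 219, 27, 8, 101] [[0.4814, 0.3271]]
spot [328.5 175. ] 248 [ 0.5903 -0.0195]
spot [325.6 199.5] 258 [ 0.5345 -0.013 ]
spot [321.7 233.6] 270 [ 0.4591 -0.0044]
spot [318.5 259.5] 284 [0.4036 0.0024]
riser [ 0.4969 -0.0086] 173.30764858717887
tray [425.1 191.7] [360, 162, 133, 61, 5244] [[482, 162], [361, 181], [367, 222], [491, 201]] [[0.6148, -0.3569], [0.5725, -0.0904], [0.4823, -0.1015], [0.5276, -0.3693]] ((0.5491445660591125, -0.2292497754096985), (0.09161951392889023, 0.27504923939704895), 9.14925479888916)
```

View pics/c1.png

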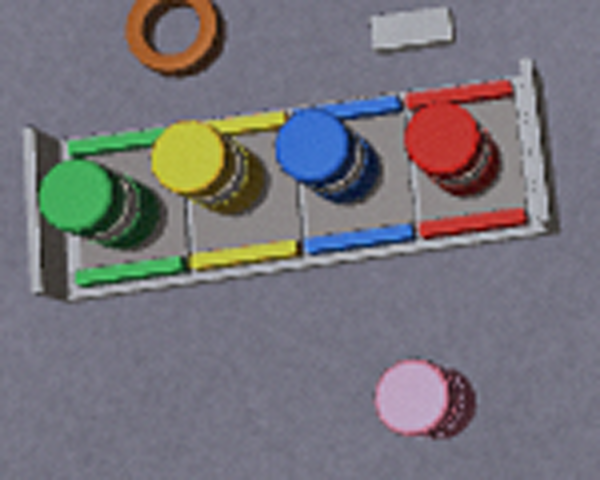

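View pics/c2.png

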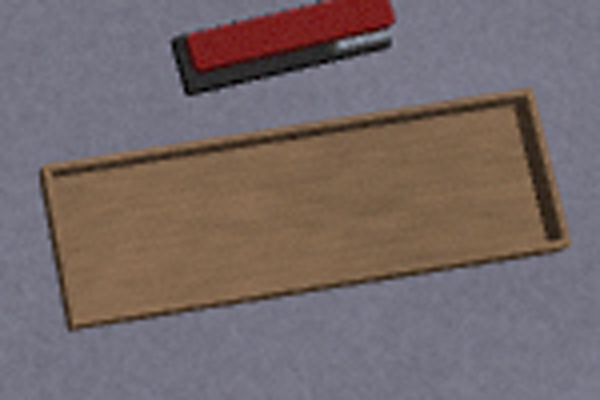

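```bash
cat >> h.py <<'E'
def go(x,y,zg,yaw):
    "shift/turn (tool axes, mm/deg) from measured pose to grasp point at x,y,zg, tool down, yaw deg"
    s=observe(); Rt=R.from_euler('xyz',s['tool_rot']); Rg=R.from_euler('xyz',[np.pi,0,np.radians(yaw)])
    d=Rt.inv().apply(np.array([x,y,zg-bot.tcp_to_grasp])-s['position'])
    print('go',(d*1000).round(1),(Rt.inv()*Rg).as_rotvec(degrees=True).round(1),'clk',round(float(s['clock']),2))
E
python3 - <<'E'
from h import *
import pickle
f=pickle.load(open('top.pkl','rb'));g=pickle.load(open('scene.pkl','rb'))
# lid circles by Hough in the upscaled crop
im=cv2.resize(f['color'][155:275,135:285],None,fx=4,fy=4,interpolation=2)
c=cv2.HoughCircles(im[:,:,:].max(2),cv2.HOUGH_GRADIENT,1,60,param1=120,param2=14,minRadius=33,maxRadius=41)[0]
for x,y,r in c: 
    u=((x+.5)/4-.5+135,(y+.5)/4-.5+155);print(x,y,r,ray(f,u,.091).round(4))
go(.497,-.0086,.17,83.3)
E
```

```text
310.5 142.5 37.1 [[0.5379 0.214 ]]
412.5 395.5 36.0 [[0.4123 0.1574]]
80.5 196.5 40.4 [[0.5106 0.3276]]
441.5 140.5 37.1 [[0.5388 0.1483]]
192.5 158.5 39.3 [[0.5298 0.2729]]
191.5 37.5 33.8 [[0.5926 0.2778]]
go [ 452.3 -418.3   57.2] [ -0.1  -0.  -59.8] clk 0.1
```

Call:
{"fn": "send_rows", "kwargs": {"plan": "0.452 -0.418 0.057 0 0 -59.8 0.0854;0.452 -0.418 0.057 0 0 -59.8 0.0854;0.452 -0.418 0.057 0 0 -59.8 0.0854;0.452 -0.418 0.057 0 0 -59.8 0.0854;0.452 -0.418 0.057 0 0 -59.8 0.0854;0.452 -0.418 0.057 0 0 -59.8 0.0854;0.452 -0.418 0.057 0 0 -59.8 0.0854;0.452 -0.418 0.057 0 0 -59.8 0.0854;0.452 -0.418 0.057 0 0 -59.8 0.0854;0.452 -0.418 0.057 0 0 -59.8 0.0854"}}

```text
clock: 0.93
position: [0.4165, -0.1913, 0.17]
tool_rot: [3.142, -0.0, 1.458]
force: [1.9, -0.0, 0.2]
grip_width: 0.0856
finger_force: 0.0
```

```bash
python3 -c "
from h import *
go(.497,-.0086,.12,83.3)"
```

```text
go [190.7  59.3  68.7] [ 0.  -0.   0.2] clk 0.93
```

Call:
{"fn": "send_rows", "kwargs": {"plan": "0.191 0.0593 0.069 0 0 0 0.06;0.191 0.0593 0.069 0 0 0 0.06;0.191 0.0593 0.069 0 0 0 0.06;0.191 0.0593 0.069 0 0 0 0.06;0.191 0.0593 0.069 0 0 0 0.06;0.191 0.0593 0.069 0 0 0 0.06;0.191 0.0593 0.069 0 0 0 0.06;0.191 0.0593 0.069 0 0 0 0.06;0.191 0.0593 0.069 0 0 0 0.06;0.191 0.0593 0.069 0 0 0 0.06"}}

```text
clock: 1.77
position: [0.4973, -0.0116, 0.1015]
tool_rot: [3.141, 0.0, 1.452]
force: [0.2, 0.6, -0.2]
grip_width: 0.06
finger_force: 0.0
```

```bash
python3 - <<'E'
from h import *
go(.497,-.0086,.035,83.3)
f=imaging.grab_frame('scene');cv2.imwrite('pics/s1.png',cv2.resize(f['color'][100:260,220:420],None,fx=4,fy=4)[:600,:,::-1])
E
```

```text
go [ 3.  -0.7 85.2] [ 0.   0.  -0.1] clk 1.77
```

View pics/s1.png

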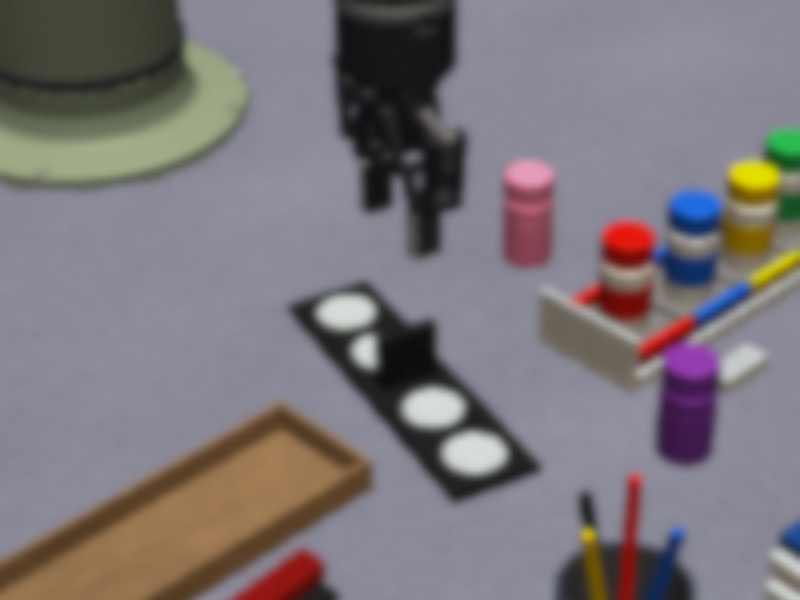

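The gripper hangs above the fin (crop 405,355), with its fingers parted along the riser's length. I'll descend and grip.

Call:
{"fn": "send_rows", "kwargs": {"plan": "0.003 -0.0007 0.04 0 0 0 0.06;0.003 -0.0007 0.07 0 0 0 0.06;0.003 -0.0007 0.084 0 0 0 0.06;0.003 -0.0007 0.084 0 0 0 0.06;0.003 -0.0007 0.084 0 0 0 0;0.003 -0.0007 0.084 0 0 0 0;0.003 -0.0007 0.084 0 0 0 0;0.003 -0.0007 0.084 0 0 0 0;0.003 -0.0007 0.084 0 0 0 0;0.003 -0.0007 0.084 0 0 0 0", "grip_force": 60}}

```text
clock: 2.65
position: [0.4978, -0.0075, 0.0184]
tool_rot: [3.14, 0.0, 1.454]
force: [-2.7, -0.8, 16.2]
grip_width: 0.0081
finger_force: 59.5
```

```bash
python3 -c "
from h import *
s=observe();print(s['grip_width'],s['finger_force'],s['position'])
go(.549,-.229,.11,9.1)"
```

```text
0.008094362093665194 59.463799595832825 [ 0.4977542  -0.00747436  0.01844966]
go [-214.1   76.8  -72.7] [ 0.1 -0.1 74.2] clk 2.65
```

Call:
{"fn": "send_rows", "kwargs": {"plan": "0 0 -0.03 0 0 0 0;0 0 -0.06 0 0 0 0;-0.02 0.01 -0.075 0 0 7 0;-0.05 0.02 -0.075 0 0 14 0;-0.08 0.03 -0.075 0 0 21 0;-0.11 0.04 -0.075 0 0 28 0;-0.14 0.05 -0.075 0 0 35 0;-0.17 0.06 -0.075 0 0 42 0;-0.19 0.07 -0.075 0 0 49 0;-0.214 0.077 -0.075 0 0 56 0"}}

```text
clock: 3.48
position: [0.5493, -0.2299, 0.0928]
tool_rot: [3.141, -0.001, 0.471]
force: [0.8, 0.5, -1.7]
grip_width: 0.0077
finger_force: 59.8
```

```bash
python3 -c "
from h import *
s=observe();print(s['grip_width'],s['finger_force'],s['position'])
go(.549,-.229,.11,9.1)"
```

```text
0.0077293071054317965 59.77116286754608 [ 0.54930569 -0.22988564  0.09283793]
go [ 0.1 -0.9  1.5] [ 0.  -0.1 17.9] clk 3.48
```

Call:
{"fn": "send_rows", "kwargs": {"plan": "0 -0.001 0.01 0 0 6 0;0 -0.001 0.02 0 0 12 0;0 -0.001 0.03 0 0 18 0;0 -0.001 0.03 0 0 18 0;0 -0.001 0.03 0 0 18 0;0 -0.001 0.03 0 0 18 0"}}

```text
clock: 3.98
position: [0.5486, -0.2278, 0.063]
tool_rot: [3.141, -0.001, 0.167]
force: [0.8, -0.2, -0.4]
grip_width: 0.008
finger_force: 59.8
```

```bash
python3 - <<'E'
from h import *
s=observe();print(s['position'],s['tool_rot'])
for n in('top','scene'):
    f=imaging.grab_frame(n);H=hsv(f);h,sa,v=[H[:,:,i].astype(int) for i in range(3)]
    roi=(350,140,500,240) if n=='top' else (180,150,340,290)
    for c,st,m in blobs((v>150)&(sa<45),60,900,roi): print(n,c,st,ray(f,c,s['position'][2]-.0184+.008).round(4))
    cv2.imwrite(f'pics/{n}2.png',cv2.resize(f['color'][roi[1]:roi[3],roi[0]:roi[2]],None,fx=4,fy=4)[:,:,::-1])
go(.549,-.229,.0395,9.1)
E
```

```text
[ 0.54857608 -0.22777853  0.06298597] [ 3.14136396e+00 -7.45839540e-04  1.66806052e-01]
top [409.8 193.1] [401, 183, 20, 20, 286] [[ 0.5394 -0.1893]]
top [445.7 191.9] [438, 187, 17, 10, 106] [[ 0.5418 -0.2643]]
top [383.9 197. ] [375, 188, 19, 19, 299] [[ 0.5311 -0.1349]]
scene [280.4 183.7] [276, 178, 10, 12, 69] [[ 0.443  -0.1046]]
scene [287.9 204.2] [280, 200, 17, 10, 129] [[ 0.5323 -0.1355]]
scene [237.1 215.3] [227, 207, 22, 20, 160] [[ 0.4964 -0.2611]]
scene [271.5 214. ] [265, 209, 15, 11, 132] [[ 0.5422 -0.1893]]
scene [246.2 228.4] [238, 223, 18, 12, 161] [[ 0.5541 -0.2657]]
scene [226.7 239.7] [218, 234, 18, 12, 171] [[ 0.5633 -0.3212]]
go [ 0.1  1.1 42.2] [ 0.  -0.1  0.4] clk 4.08
```

View pics/scene2.png

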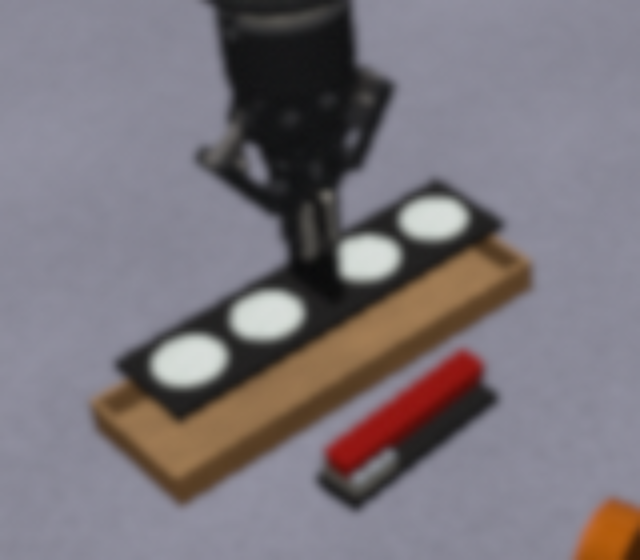

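The riser hangs parallel over the tray. Its spots put the centre at (0.548, -0.228) at 9.5°, within 2 mm and 0.5° of the tray. I'll lower it.

Call:
{"fn": "send_rows", "kwargs": {"plan": "0.0005 0.001 0.015 0 0 0.4 0;0.0005 0.001 0.028 0 0 0.4 0;0.0005 0.001 0.036 0 0 0.4 0;0.0005 0.001 0.04 0 0 0.4 0;0.0005 0.001 0.0405 0 0 0.4 0;0.0005 0.001 0.0405 0 0 0.4 0;0.0005 0.001 0.0405 0 0 0.4 0.03;0.0005 0.001 0.0405 0 0 0.4 0.03;0.0005 0.001 0.0405 0 0 0.4 0.03;0.0005 0.001 0.0405 0 0 0.4 0.03"}}

```text
clock: 4.92
position: [0.549, -0.2287, 0.0216]
tool_rot: [-3.142, -0.0, 0.156]
force: [-0.3, -0.1, -0.7]
grip_width: 0.0299
finger_force: 0.0
```

```bash
python3 - <<'E'
from h import *
s=observe();print(s['position'],s['force'],s['grip_width'])
E
```

```text
[ 0.54896116 -0.22873778  0.02159633] [-0.26421779 -0.05322853 -0.70367078] 0.029949173149703082
```

Call:
{"fn": "send_rows", "kwargs": {"plan": "0 0 -0.03 0 0 0 0.04;0 0 -0.07 0 0 0 0.06;-0.01 -0.02 -0.11 0 0 -7 0.0854;-0.02 -0.06 -0.15 0 0 -14 0.0854;-0.03 -0.10 -0.18 0 0 -21 0.0854;-0.05 -0.14 -0.18 0 0 -28 0.0854;-0.06 -0.18 -0.18 0 0 -35 0.0854;-0.07 -0.21 -0.18 0 0 -42 0.0854;-0.07 -0.21 -0.18 0 0 -49 0.0854;-0.07 -0.21 -0.18 0 0 -56 0.0854"}}

```text
clock: 5.75
position: [0.4458, -0.0287, 0.2024]
tool_rot: [3.141, -0.0, 1.144]
force: [0.5, -0.4, -0.2]
grip_width: 0.0852
finger_force: 0.0
```

```bash
python3 - <<'E'
from h import *
f=imaging.grab_frame('top');H=hsv(f);h,sa,v=[H[:,:,i].astype(int) for i in range(3)]
P=[]
for c,st,m in blobs((v>150)&(sa<45),60,900,(360,160,495,225)): p=ray(f,c,.012)[0];P.append(p);print('spot',c,st[4],p.round(4))
P=np.array(P)
if len(P)==4:
    q=P[np.argsort(P[:,1])];print('riser',q.mean(0),'inner/outer gaps',np.linalg.norm(np.diff(q,axis=0),axis=1),np.degrees(np.arctan2(-(q[-1]-q[0])[0],(q[-1]-q[0])[1])))
g=imaging.grab_frame('scene');G=hsv(g);h,sa,v=[G[:,:,i].astype(int) for i in range(3)]
for c,st,m in blobs((v>150)&(sa<45),60,900,(200,190,320,275)): print('scene spot',c,st[4],ray(g,c,.012).round(4))
# scene lid ellipses
for n,(a,b) in HUE.items():
    for c,st,m in blobs((h>=a)&(h<=b)&(sa>140)&(v>60),20,400,(360,125,430,185)): print(n,c,st,ray(g,c,.091).round(4))
a=cv2.resize(f['color'][150:240,350:500],None,fx=4,fy=4); b=cv2.resize(g['color'][125:195,350:445],None,fx=6,fy=6)
b=cv2.copyMakeBorder(b[:240],0,0,0,600-570,0)
cv2.imwrite('pics/c3.png',np.vstack([a,b])[:,:,::-1])
go(.539,.148,.15,98.6)
E
```

```text
spot [465.8 187.1] 247 [ 0.5611 -0.3218]
spot [444.9 201.3] 617 [ 0.5293 -0.274 ]
scene spot [244.5 196.4] 76 [[ 0.3858 -0.1888]]
scene spot [311.1 197.1] 148 [[ 0.4968 -0.0419]]
scene spot [288.7 216.6] 128 [[ 0.5325 -0.136 ]]
scene spot [272.5 226.5] 126 [[ 0.542 -0.19 ]]
scene spot [247.7 240.9] 154 [[ 0.5533 -0.2663]]
scene spot [228.6 252.3] 171 [[ 0.5624 -0.3218]]
scene spot [250.8 267.4] 247 [[ 0.6376 -0.3023]]
scene spot [208.6 270.7] 105 [[ 0.5905 -0.3852]]
red [376.4 160.8] [371, 156, 12, 11, 97] [[0.5532 0.1389]]
red [374.3 175.1] [365, 171, 17, 9, 91] [[0.6032 0.0893]]
red [388.2 182.2] [383, 180, 10, 5, 26] [[0.649  0.0972]]
blue [393.4 152.5] [388, 148, 12, 10, 104] [[0.5483 0.2055]]
blue [391.1 166.8] [384, 163, 14, 8, 70] [[0.5995 0.1513]]
blue [400.4 175.2] [395, 171, 12, 9, 42] [[0.6439 0.1442]]
yellow [408.5 145. ] [402, 140, 13, 11, 106] [[0.5432 0.2683]]
yellow [406.2 159.2] [401, 155, 11, 8, 62] [[0.5954 0.2103]]
yellow [413.7 166.9] [408, 163, 13, 9, 50] [[0.6356 0.1999]]
green [417.2 136.7] [412, 133, 11, 9, 79] [[0.5232 0.3224]]
green [425.5 159.8] [422, 157, 8, 6, 21] [[0.6289 0.2508]]
go [201.6   7.9  70.7] [  0.   -0.  -33.4] clk 5.85
```

View pics/c3.png

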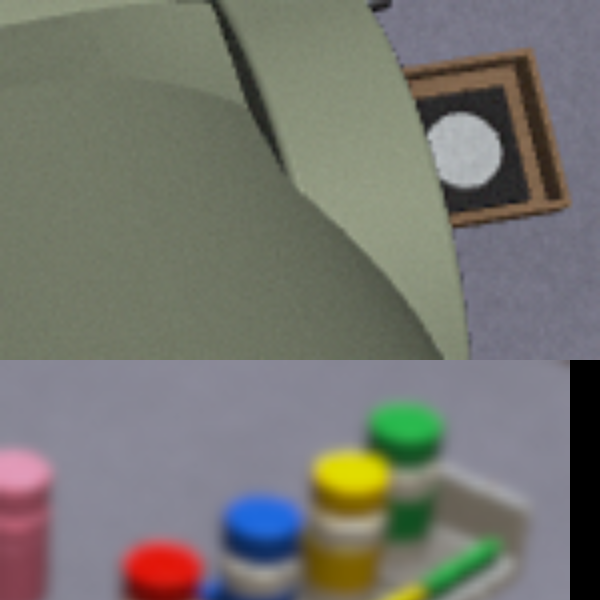

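The riser is inside the tray. Only its right-hand spot shows in the top crop (463,150), but the scene view gives all four spots consistently:

| Pot | Spot (x, y) |
|---|---|
| Red | (0.5325, -0.136) |
| Blue | (0.542, -0.190) |
| Yellow | (0.553, -0.266) |
| Green | (0.5615, -0.322) |

I'll start with the red pot.

Call:
{"fn": "send_rows", "kwargs": {"plan": "0.203 0.01 0.05 0 0 -33.4 0.0854;0.203 0.01 0.05 0 0 -33.4 0.0854;0.203 0.01 0.05 0 0 -33.4 0.0854;0.203 0.01 0.05 0 0 -33.4 0.0854;0.203 0.01 0.05 0 0 -33.4 0.0854;0.203 0.01 0.05 0 0 -33.4 0.0854;0.203 0.01 0.05 0 0 -33.4 0.0854;0.203 0.01 0.05 0 0 -33.4 0.0854;0.203 0.01 0.05 0 0 -33.4 0.0854"}}

```text
clock: 6.6
position: [0.5423, 0.1459, 0.1517]
tool_rot: [-3.141, 0.001, 1.712]
force: [-0.0, -0.8, 0.0]
grip_width: 0.0851
finger_force: 0.0
```

```bash
python3 - <<'E'
from h import *
import pickle
g=pickle.load(open('scene.pkl','rb'));f=pickle.load(open('top.pkl','rb'))
sc={'red':(162,562),'blue':(262,520),'yellow':(352,473),'green':(405,424)}
tp={'red':(443,138),'blue':(313,145),'yellow':(189,158),'green':(76,197)}
for n in sc:
    a=ray(g,((sc[n][0]+.5)/6-.5+350,(sc[n][1]-360+.5)/6-.5+125),.091)[0]
    b=ray(f,((tp[n][0]+.5)/4-.5+135,(tp[n][1]+.5)/4-.5+155),.091)[0]
    print(n,a.round(4),b.round(4),((a+b)/2).round(4))
go(.541,.1475,.055,98.6)
E
```

```text
red [0.5435 0.1477] [0.5401 0.1476] [0.5418 0.1477]
blue [0.543  0.2097] [0.5366 0.2127] [0.5398 0.2112]
yellow [0.5362 0.2739] [0.5301 0.2746] [0.5331 0.2743]
green [0.5167 0.3283] [0.5103 0.3298] [0.5135 0.329 ]
go [  1.9  -1.  115.4] [-0.   0.  -0.5] clk 6.6
```

Call:
{"fn": "send_rows", "kwargs": {"plan": "0.0015 -0.001 0.03 0 0 0 0.0854;0.0015 -0.001 0.065 0 0 0 0.0854;0.0015 -0.001 0.095 0 0 0 0.0854;0.0015 -0.001 0.115 0 0 0 0.07;0.0015 -0.001 0.115 0 0 0 0.06;0.0015 -0.001 0.115 0 0 0 0.05;0.0015 -0.001 0.115 0 0 0 0.044;0.0015 -0.001 0.115 0 0 0 0.03;0.0015 -0.001 0.115 0 0 0 0.03;0.0015 -0.001 0.115 0 0 0 0.03", "grip_force": 35}}

```text
clock: 7.43
position: [0.542, 0.1487, 0.0387]
tool_rot: [3.139, 0.0, 1.715]
force: [-1.2, -0.1, 5.8]
grip_width: 0.0369
finger_force: 34.4
```

```bash
python3 - <<'E'
from h import *
s=observe();print(s['position'],s['force'],s['grip_width'],s['finger_force'])
g=imaging.grab_frame('scene')
cv2.imwrite('pics/s4.png',cv2.resize(g['color'][90:200,330:450],None,fx=5,fy=5)[:,:,::-1])
E
```

```text
[0.54204094 0.14868964 0.03866498] [-1.17271968 -0.14222104  5.82482343] 0.036922113695212054 34.41916108131409
```

View pics/s4.png

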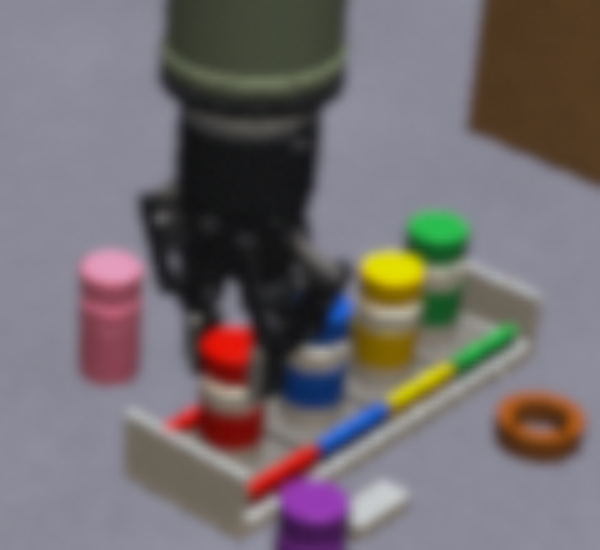

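The red pot sits between the pads: the opening reads 37 mm and the pot (230,385) is upright. I'll lift it and carry it over.

Call:
{"fn": "send_rows", "kwargs": {"plan": "0 0 -0.025 0 0 0 0.03;0 0 -0.06 0 0 0 0.03;0 0 -0.09 0 0 0 0.03;-0.02 -0.004 -0.1 0 0 0 0.03;-0.05 -0.009 -0.1 0 0 0 0.03;-0.085 -0.015 -0.1 0 0 0 0.03;-0.12 -0.022 -0.1 0 0 0 0.03;-0.155 -0.028 -0.1 0 0 0 0.03;-0.19 -0.034 -0.1 0 0 0 0.03;-0.22 -0.04 -0.1 0 0 0 0.03"}}

```text
clock: 8.32
position: [0.5334, -0.0775, 0.1384]
tool_rot: [3.14, 0.001, 1.714]
force: [0.5, -0.9, -1.3]
grip_width: 0.0372
finger_force: 35.5
```

```bash
python3 - <<'E'
from h import *
s=observe();print(s['position'],s['grip_width'])
go(.5325,-.136,.10,99)
E
```

```text
[ 0.53340225 -0.07751942  0.138355  ] 0.037156284450577504
go [-57.7  -9.4  57.1] [ 0.1  0.1 -0.8] clk 8.32
```

Call:
{"fn": "send_rows", "kwargs": {"plan": "-0.03 -0.005 0.01 0 0 -0.8 0.03;-0.05 -0.009 0.03 0 0 -0.8 0.03;-0.0577 -0.0094 0.055 0 0 -0.8 0.03;-0.0577 -0.0094 0.075 0 0 -0.8 0.03;-0.0577 -0.0094 0.083 0 0 -0.8 0.03;-0.0577 -0.0094 0.083 0 0 -0.8 0.03;-0.0577 -0.0094 0.083 0 0 -0.8 0.03"}}

```text
clock: 8.9
position: [0.5329, -0.1327, 0.0549]
tool_rot: [3.141, 0.0, 1.731]
force: [0.6, -1.0, -1.9]
grip_width: 0.0371
finger_force: 35.5
```

```bash
python3 - <<'E'
from h import *
s=observe();print(s['position'],s['grip_width'])
go(.5325,-.136,.0347+.0187,99)
g=imaging.grab_frame('scene')
zl=s['position'][2]-.0387+.016; print('pot bottom',zl)
for p in ([.5325,-.136,zl],[.5325,-.136,zl+.075]): print(((proj(g,p)[0]-[230,150])*6).round())
cv2.imwrite('pics/s5.png',cv2.resize(g['color'][150:250,230:340],None,fx=6,fy=6)[:,:,::-1])
E
```

```text
[ 0.53293049 -0.1327447   0.05489781] 0.03710898078619653
go [-3.1 -1.  20.2] [0.1 0.  0.2] clk 8.9
pot bottom 0.03219780707496746
[349. 363.]
[339. 222.]
```

View pics/s5.png

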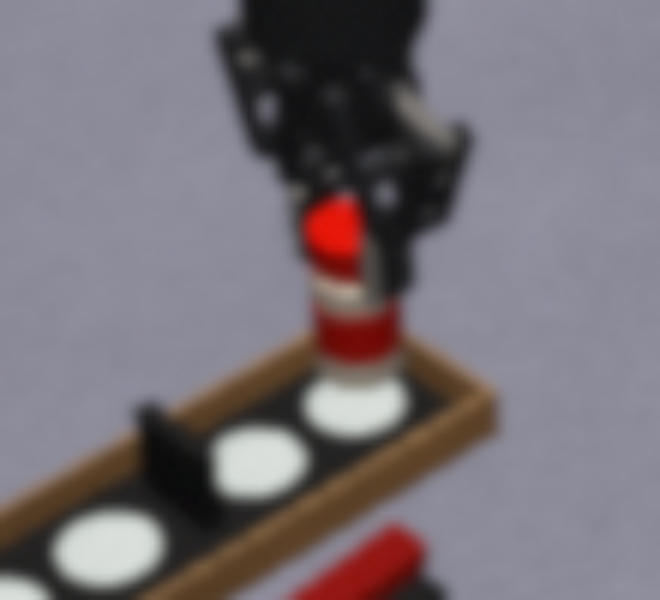

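The red pot (355,350) hangs upright just above the left-most spot (355,405), about 3 mm off along the row. I'll correct that, lower it and release.

Call:
{"fn": "send_rows", "kwargs": {"plan": "-0.003 -0.001 0.006 0 0 0 0.03;-0.003 -0.001 0.012 0 0 0 0.03;-0.003 -0.001 0.017 0 0 0 0.03;-0.003 -0.001 0.019 0 0 0 0.03;-0.003 -0.001 0.02 0 0 0 0.03;-0.003 -0.001 0.02 0 0 0 0.03;-0.003 -0.001 0.02 0 0 0 0.045;-0.003 -0.001 0.02 0 0 0 0.055;-0.003 -0.001 0.02 0 0 0 0.07;-0.003 -0.001 0.02 0 0 0 0.0854"}}

```text
clock: 9.78
position: [0.5319, -0.1361, 0.0335]
tool_rot: [-3.141, -0.0, 1.73]
force: [-0.5, 0.5, 0.2]
grip_width: 0.0772
finger_force: 0.0
```

```bash
python3 - <<'E'
from h import *
s=observe();print(s['position'],s['grip_width'],s['force'])
go(.54,.211,.16,98.6)
E
```

```text
[ 0.53185081 -0.13612248  0.03351824] 0.07719910922631157 [-0.5420802   0.5033924   0.20204798]
go [ 341.4   63.2 -107.7] [-0.  -0.   0.5] clk 9.78
```

Call:
{"fn": "send_rows", "kwargs": {"plan": "0 0 -0.02 0 0 0 0.0854;0 0 -0.055 0 0 0 0.0854;0 0 -0.09 0 0 0 0.0854;0.02 0.003 -0.107 0 0 0 0.0854;0.06 0.011 -0.107 0 0 0 0.0854;0.1 0.019 -0.107 0 0 0 0.0854;0.14 0.026 -0.107 0 0 0 0.0854;0.18 0.033 -0.107 0 0 0 0.0854;0.22 0.04 -0.107 0 0 0 0.0854;0.26 0.048 -0.107 0 0 0 0.0854"}}

```text
clock: 10.62
position: [0.5375, 0.13, 0.1407]
tool_rot: [-3.142, 0.0, 1.73]
force: [1.8, -0.3, -0.2]
grip_width: 0.0853
finger_force: 0.0
```

Call:
{"fn": "send_rows", "kwargs": {"plan": "0.04 0.008 0 0 0 0.5 0.0854;0.07 0.013 0 0 0 0.5 0.0854;0.081 0.015 0 0 0 0.5 0.0854;0.081 0.015 0 0 0 0.5 0.0854;0.081 0.015 0 0 0 0.5 0.0854;0.081 0.015 0 0 0 0.5 0.0854"}}

```text
clock: 11.12
position: [0.5401, 0.2088, 0.1405]
tool_rot: [-3.141, 0.001, 1.72]
force: [0.2, -0.9, -0.5]
grip_width: 0.0854
finger_force: 0.0
```

```bash
python3 - <<'E'
from h import *
s=observe();print(s['position'])
go(.54,.211,.055,98.6)
g=imaging.grab_frame('scene');H=hsv(g);h,sa,v=[H[:,:,i].astype(int) for i in range(3)]
for p in ([.5325,-.136,.012],[.5325,-.136,.087]): print(proj(g,p)[0].round(1),((proj(g,p)[0]-[230,150])*6).round())
for c,st,m in blobs(((h<8)|(h>174))&(sa>140)&(v>60),10,400,(260,150,310,225)): print(c,st)
for c,st,m in blobs((h>=100)&(h<=118)&(sa>140)&(v>60),30,400,(370,125,420,175)): print('blue',c,st)
cv2.imwrite('pics/s6.png',cv2.resize(g['color'][150:250,230:340],None,fx=6,fy=6)[:,:,::-1])
E
```

```text
[0.540129   0.20881785 0.1404821 ]
go [  2.3   0.2 104.2] [-0.   0.  -0.1] clk 11.12
[288.7 216.6] [352. 400.]
[287.  193.5] [342. 261.]
[287.2 196.1] [280, 190, 15, 13, 150]
[288.3 212.1] [281, 207, 16, 10, 103]
blue [393.4 152.5] [388, 148, 12, 10, 104]
blue [387.8 166.6] [376, 162, 22, 9, 95]
```

View pics/s6.png

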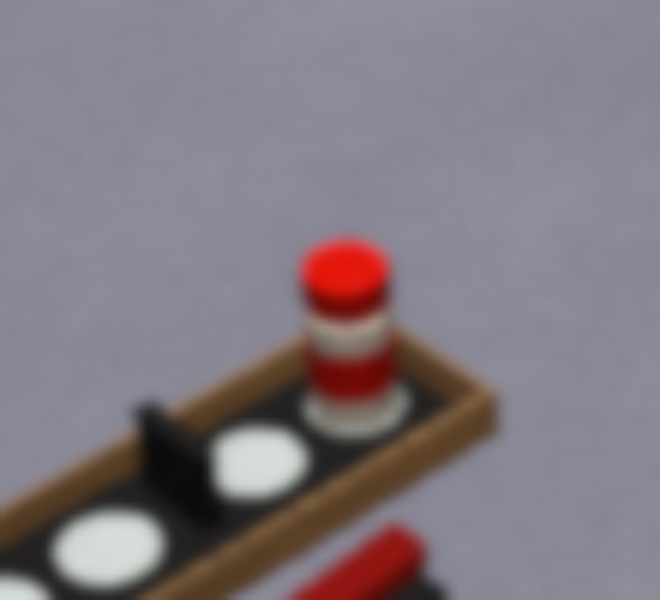

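The red pot stands upright on its spot: lid at (345,268), with the spot's rim showing evenly round the base at (355,410). Next is blue.

Call:
{"fn": "send_rows", "kwargs": {"plan": "0.0023 0 0.03 0 0 0 0.0854;0.0023 0 0.06 0 0 0 0.0854;0.0023 0 0.09 0 0 0 0.0854;0.0023 0 0.103 0 0 0 0.07;0.0023 0 0.103 0 0 0 0.06;0.0023 0 0.103 0 0 0 0.05;0.0023 0 0.103 0 0 0 0.044;0.0023 0 0.103 0 0 0 0.03;0.0023 0 0.103 0 0 0 0.03;0.0023 0 0.103 0 0 0 0.03"}}

```text
clock: 12.0
position: [0.5404, 0.213, 0.0394]
tool_rot: [3.139, -0.0, 1.721]
force: [-2.6, -0.2, 8.3]
grip_width: 0.0371
finger_force: 34.3
```

```bash
python3 - <<'E'
from h import *
s=observe();print(s['position'],s['force'],s['grip_width'],s['finger_force'])
go(.542,-.190,.16,99)
E
```

```text
[0.5404485  0.21302887 0.03938433] [-2.59606803 -0.17662911  8.33359329] 0.037082247264728196 34.297757148742676
go [-398.7  -58.7 -102.2] [ 0.1 -0.  -0.4] clk 12.0
```

Call:
{"fn": "send_rows", "kwargs": {"plan": "0 0 -0.025 0 0 0 0.03;0 0 -0.06 0 0 0 0.03;0 0 -0.09 0 0 0 0.03;-0.02 -0.003 -0.103 0 0 0 0.03;-0.055 -0.008 -0.103 0 0 0 0.03;-0.09 -0.013 -0.103 0 0 0 0.03;-0.13 -0.019 -0.103 0 0 0 0.03;-0.17 -0.025 -0.103 0 0 0 0.03;-0.21 -0.031 -0.103 0 0 0 0.03;-0.25 -0.037 -0.103 0 0 0 0.03"}}

```text
clock: 12.83
position: [0.5405, -0.042, 0.1419]
tool_rot: [3.14, 0.001, 1.722]
force: [1.7, -1.0, -1.7]
grip_width: 0.0371
finger_force: 35.9
```

Call:
{"fn": "send_rows", "kwargs": {"plan": "-0.035 -0.005 0 0 0 -0.4 0.03;-0.07 -0.01 0 0 0 -0.4 0.03;-0.105 -0.016 0 0 0 -0.4 0.03;-0.135 -0.02 0 0 0 -0.4 0.03;-0.149 -0.022 0 0 0 -0.4 0.03;-0.149 -0.022 0.02 0 0 -0.4 0.03;-0.149 -0.022 0.05 0 0 -0.4 0.03;-0.149 -0.022 0.075 0 0 -0.4 0.03;-0.149 -0.022 0.083 0 0 -0.4 0.03;-0.149 -0.022 0.083 0 0 -0.4 0.03"}}

```text
clock: 13.67
position: [0.5404, -0.1903, 0.0569]
tool_rot: [-3.14, -0.001, 1.729]
force: [0.3, -0.0, -1.7]
grip_width: 0.037
finger_force: 35.9
```

```bash
python3 - <<'E'
from h import *
s=observe();print(s['position'],s['force'],s['grip_width'],s['finger_force'])
go(.542,-.190,.0354+.0187,99)
E
```

```text
[ 0.54040765 -0.19034835  0.05686752] [ 0.28598234 -0.02783547 -1.70608669] 0.03699228432393013 35.89742302894592
go [ 0.1  1.7 21.5] [-0.1 -0.1  0. ] clk 13.67
```

Call:
{"fn": "send_rows", "kwargs": {"plan": "0.001 0.0015 0.008 0 0 0 0.03;0.001 0.0015 0.014 0 0 0 0.03;0.001 0.0015 0.018 0 0 0 0.03;0.001 0.0015 0.02 0 0 0 0.03;0.001 0.0015 0.0212 0 0 0 0.03;0.001 0.0015 0.0212 0 0 0 0.03;0.001 0.0015 0.0212 0 0 0 0.045;0.001 0.0015 0.0212 0 0 0 0.055;0.001 0.0015 0.0212 0 0 0 0.07;0.001 0.0015 0.0212 0 0 0 0.0854"}}

```text
clock: 14.5
position: [0.5426, -0.1894, 0.0367]
tool_rot: [3.141, 0.0, 1.729]
force: [-0.0, 0.2, 0.8]
grip_width: 0.0771
finger_force: 0.0
```

```bash
python3 - <<'E'
from h import *
s=observe();print(s['position'],s['grip_width'],s['force'])
go(.5331,.274,.16,98.6)
E
```

```text
[ 0.54262374 -0.18941744  0.03670277] 0.07707500562424976 [-0.03054371  0.23933665  0.82959706]
go [ 459.1   63.4 -104.7] [0.  0.  0.4] clk 14.5
```

Call:
{"fn": "send_rows", "kwargs": {"plan": "0 0 -0.02 0 0 0 0.0854;0 0 -0.055 0 0 0 0.0854;0 0 -0.09 0 0 0 0.0854;0.02 0.003 -0.105 0 0 0 0.0854;0.06 0.008 -0.105 0 0 0 0.0854;0.1 0.014 -0.105 0 0 0 0.0854;0.14 0.019 -0.105 0 0 0 0.0854;0.18 0.025 -0.105 0 0 0 0.0854;0.22 0.03 -0.105 0 0 0 0.0854;0.26 0.036 -0.105 0 0 0 0.0854"}}

```text
clock: 15.33
position: [0.5368, 0.0748, 0.1418]
tool_rot: [3.141, 0.0, 1.728]
force: [0.5, -0.0, 0.0]
grip_width: 0.0856
finger_force: 0.0
```

Call:
{"fn": "send_rows", "kwargs": {"plan": "0.04 0.006 0 0 0 0.4 0.0854;0.08 0.011 0 0 0 0.4 0.0854;0.12 0.017 0 0 0 0.4 0.0854;0.16 0.022 0 0 0 0.4 0.0854;0.19 0.026 0 0 0 0.4 0.0854;0.199 0.0275 0 0 0 0.4 0.0854;0.199 0.0275 0 0 0 0.4 0.0854;0.199 0.0275 0 0 0 0.4 0.0854;0.199 0.0275 0 0 0 0.4 0.0854"}}

```text
clock: 16.08
position: [0.5335, 0.2723, 0.1414]
tool_rot: [-3.141, 0.001, 1.72]
force: [0.8, -0.6, -0.8]
grip_width: 0.0855
finger_force: 0.0
```

```bash
python3 - <<'E'
from h import *
s=observe();print(s['position'])
go(.5331,.274,.055,98.6)
g=imaging.grab_frame('scene')
for p in ([.5325,-.136,.087],[.542,-.19,.087],[.5331,.274,.091]): print(proj(g,p)[0].round(1),((proj(g,p)[0]-[200,150])*5).round())
a=cv2.resize(g['color'][150:265,200:320],None,fx=5,fy=5); 
cv2.imwrite('pics/s7.png',a[:,:,::-1])
E
```

```text
[0.53345872 0.27227583 0.14139994]
go [ 1.900e+00 -1.000e-01  1.051e+02] [-0.   0.1 -0. ] clk 16.08
[287.  193.5] [435. 217.]
[270.1 203.1] [350. 266.]
[407.5 143. ] [1038.  -35.]
```

View pics/s7.png

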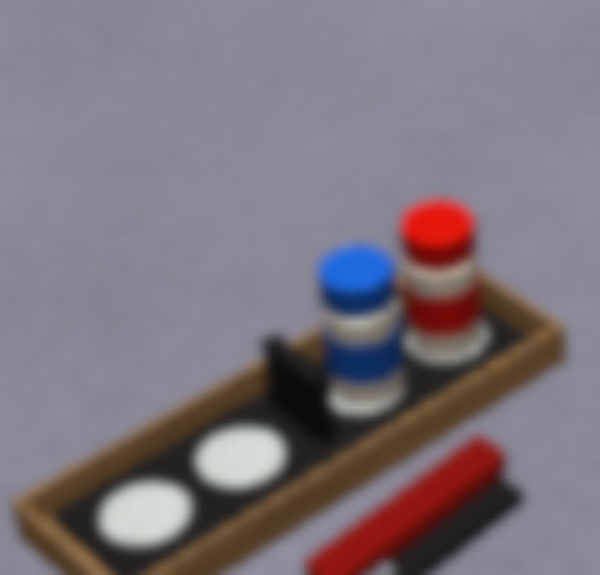

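Blue stands upright beside red, about 2–3 mm right of its expected pixel, (358,268) against (350,266). I'll check it from the top view later. Yellow is next.

Call:
{"fn": "send_rows", "kwargs": {"plan": "0.001 0 0.03 0 0 0 0.0854;0.001 0 0.06 0 0 0 0.0854;0.001 0 0.09 0 0 0 0.0854;0.001 0 0.104 0 0 0 0.07;0.001 0 0.104 0 0 0 0.06;0.001 0 0.104 0 0 0 0.05;0.001 0 0.104 0 0 0 0.044;0.001 0 0.104 0 0 0 0.03;0.001 0 0.104 0 0 0 0.03;0.001 0 0.104 0 0 0 0.03"}}

```text
clock: 16.97
position: [0.5338, 0.2753, 0.0393]
tool_rot: [3.139, -0.001, 1.721]
force: [-1.0, -2.3, 6.9]
grip_width: 0.037
finger_force: 34.2
```

```bash
python3 - <<'E'
from h import *
s=observe();print(s['position'],s['force'],s['grip_width'],s['finger_force'])
go(.5533,-.2663,.16,99)
f=imaging.grab_frame('top')
for n,p in (('red',[.5325,-.136,.087]),('blue',[.542,-.19,.087])): print(n,((proj(f,p)[0]-[350,150]+.5)*4-.5).round())
print(((proj(f,[[.5533,-.2663,.012],[.5615,-.322,.012]])-[350,150]+.5)*4-.5).round())
cv2.imwrite('pics/t8.png',cv2.resize(f['color'][150:240,350:500],None,fx=4,fy=4,interpolation=2)[:,:,::-1])
E
```

```text
[0.53384764 0.2752711  0.03931341] [-1.04914328 -2.32245526  6.93052227] 0.036995009883251335 34.19404685497284
go [-538.3  -61.7 -102.5] [ 0.1 -0.  -0.4] clk 16.97
red [149. 173.]
blue [256. 155.]
[[364. 164.]
 [465. 149.]]
```

View pics/t8.png

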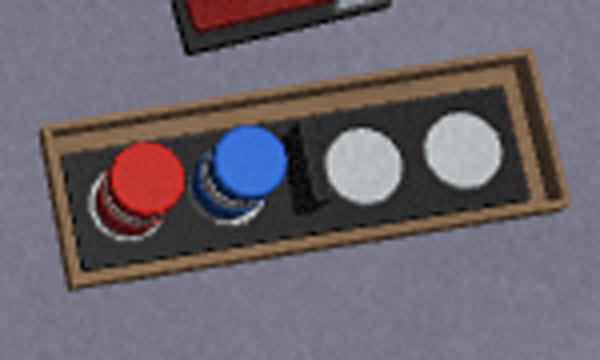

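In the top view, red (147,178) is centred. Blue (250,161) is about 2–3 mm toward red, with a sliver of spot showing at its lower right; I'll nudge it later. The free spots are at (363,166) and (463,149), as expected.

Call:
{"fn": "send_rows", "kwargs": {"plan": "0 0 -0.025 0 0 0 0.03;0 0 -0.06 0 0 0 0.03;0 0 -0.09 0 0 0 0.03;-0.02 -0.003 -0.103 0 0 0 0.03;-0.055 -0.007 -0.103 0 0 0 0.03;-0.09 -0.011 -0.103 0 0 0 0.03;-0.13 -0.015 -0.103 0 0 0 0.03;-0.17 -0.02 -0.103 0 0 0 0.03;-0.21 -0.024 -0.103 0 0 0 0.03;-0.25 -0.029 -0.103 0 0 0 0.03"}}

```text
clock: 17.85
position: [0.542, 0.0214, 0.1418]
tool_rot: [3.14, 0.001, 1.722]
force: [1.4, -0.8, -0.9]
grip_width: 0.0371
finger_force: 35.9
```

Call:
{"fn": "send_rows", "kwargs": {"plan": "-0.04 -0.005 0 0 0 -0.4 0.03;-0.08 -0.009 0 0 0 -0.4 0.03;-0.12 -0.014 0 0 0 -0.4 0.03;-0.16 -0.018 0 0 0 -0.4 0.03;-0.2 -0.023 0 0 0 -0.4 0.03;-0.24 -0.028 0 0 0 -0.4 0.03;-0.27 -0.031 0 0 0 -0.4 0.03;-0.288 -0.033 0 0 0 -0.4 0.03;-0.288 -0.033 0.02 0 0 -0.4 0.03;-0.288 -0.033 0.045 0 0 -0.4 0.03"}}

```text
clock: 18.68
position: [0.5535, -0.2687, 0.0976]
tool_rot: [3.138, 0.003, 1.726]
force: [0.0, 1.5, -3.4]
grip_width: 0.0372
finger_force: 36.0
```

Call:
{"fn": "send_rows", "kwargs": {"plan": "0 0 0.02 0 0 0 0.03;0 0 0.036 0 0 0 0.03;0 0 0.036 0 0 0 0.03;0 0 0.036 0 0 0 0.03;0 0 0.036 0 0 0 0.03"}}

```text
clock: 19.1
position: [0.5532, -0.2666, 0.0611]
tool_rot: [3.14, 0.001, 1.728]
force: [0.5, -0.0, -1.9]
grip_width: 0.0373
finger_force: 35.8
```

```bash
python3 - <<'E'
from h import *
s=observe();print(s['position'],s['force'],s['grip_width'],s['finger_force'])
go(.5533,-.2663,.0353+.0187,99)
g=imaging.grab_frame('scene');H=hsv(g);h,sa,v=[H[:,:,i].astype(int) for i in range(3)]
z=s['position'][2]-.0393+.016
print('expect base centre',(proj(g,[*s['position'][:2],z])[0]-[200,150])*5,'top', (proj(g,[*s['position'][:2],z+.075])[0]-[200,150])*5)
cv2.imwrite('pics/s9.png',cv2.resize(g['color'][150:265,200:320],None,fx=5,fy=5)[:,:,::-1])
E
```

```text
[ 0.55323624 -0.26660175  0.06114747] [ 0.5311754  -0.01841605 -1.86711734] 0.037259331869778305 35.84285795688629
go [ 0.3  0.1 25.8] [0.1 0.1 0. ] clk 19.1
expect base centre [231.96957038 414.91488116] top [213.98358514 293.09160854]
```

View pics/s9.png

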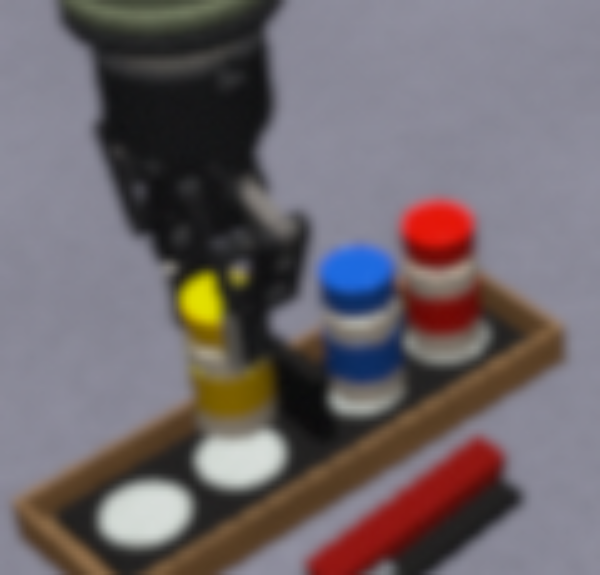

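Yellow hangs upright and lines up with its spot to about 1 mm (base centre x≈236, spot 241 lower down). I'll lower it.

Call:
{"fn": "send_rows", "kwargs": {"plan": "-0.0005 0 0.008 0 0 0 0.03;-0.0005 0 0.016 0 0 0 0.03;-0.0005 0 0.021 0 0 0 0.03;-0.0005 0 0.024 0 0 0 0.03;-0.0005 0 0.0258 0 0 0 0.03;-0.0005 0 0.0258 0 0 0 0.03;-0.0005 0 0.0258 0 0 0 0.045;-0.0005 0 0.0258 0 0 0 0.055;-0.0005 0 0.0258 0 0 0 0.07;-0.0005 0 0.0258 0 0 0 0.0854"}}

```text
clock: 19.98
position: [0.5525, -0.2667, 0.0334]
tool_rot: [-3.141, -0.0, 1.729]
force: [0.3, 0.5, 0.2]
grip_width: 0.0771
finger_force: 0.0
```

```bash
python3 - <<'E'
from h import *
s=observe();print(s['position'],s['grip_width'],s['force'])
go(.5135,.329,.16,98.6)
E
```

```text
[ 0.5525046  -0.26672622  0.03342596] 0.07707171396207034 [0.28614775 0.5393106  0.15243094]
go [ 594.5   55.1 -107.7] [-0.  -0.   0.4] clk 19.98
```

Call:
{"fn": "send_rows", "kwargs": {"plan": "0 0 -0.02 0 0 0 0.0854;0 0 -0.055 0 0 0 0.0854;0 0 -0.09 0 0 0 0.0854;0.02 0.002 -0.107 0 0 0 0.0854;0.06 0.006 -0.107 0 0 0 0.0854;0.1 0.01 -0.107 0 0 0 0.0854;0.14 0.013 -0.107 0 0 0 0.0854;0.18 0.017 -0.107 0 0 0 0.0854;0.22 0.02 -0.107 0 0 0 0.0854;0.26 0.024 -0.107 0 0 0 0.0854"}}

```text
clock: 20.82
position: [0.5348, -0.0045, 0.1407]
tool_rot: [3.142, 0.0, 1.728]
force: [1.4, 0.2, 1.3]
grip_width: 0.0852
finger_force: 0.0
```

Call:
{"fn": "send_rows", "kwargs": {"plan": "0.04 0.004 0 0 0 0.4 0.0854;0.08 0.007 0 0 0 0.4 0.0854;0.12 0.011 0 0 0 0.4 0.0854;0.16 0.015 0 0 0 0.4 0.0854;0.2 0.019 0 0 0 0.4 0.0854;0.24 0.023 0 0 0 0.4 0.0854;0.28 0.026 0 0 0 0.4 0.0854;0.31 0.029 0 0 0 0.4 0.0854;0.334 0.031 0 0 0 0.4 0.0854;0.334 0.031 0 0 0 0.4 0.0854"}}

```text
clock: 21.65
position: [0.5116, 0.3344, 0.1406]
tool_rot: [-3.141, -0.003, 1.727]
force: [-0.9, 0.5, 0.0]
grip_width: 0.0851
finger_force: 0.0
```

Call:
{"fn": "send_rows", "kwargs": {"plan": "0 0 0 0 0 0 0.0854;0 0 0 0 0 0 0.0854;0 0 0 0 0 0 0.0854"}}

```text
clock: 21.9
position: [0.514, 0.3272, 0.1406]
tool_rot: [-3.141, 0.001, 1.72]
force: [-0.4, 0.1, 0.0]
grip_width: 0.0855
finger_force: 0.0
```

```bash
python3 - <<'E'
from h import *
s=observe();print(s['position'])
go(.5135,.329,.055,98.6)
E
```

```text
[0.51395074 0.32718729 0.14057536]
go [  1.9  -0.2 104.3] [-0.  0. -0.] clk 21.9
```

Call:
{"fn": "send_rows", "kwargs": {"plan": "0.0012 0 0.03 0 0 0 0.0854;0.0012 0 0.06 0 0 0 0.0854;0.0012 0 0.09 0 0 0 0.0854;0.0012 0 0.103 0 0 0 0.07;0.0012 0 0.103 0 0 0 0.06;0.0012 0 0.103 0 0 0 0.05;0.0012 0 0.103 0 0 0 0.044;0.0012 0 0.103 0 0 0 0.03;0.0012 0 0.103 0 0 0 0.03;0.0012 0 0.103 0 0 0 0.03"}}

```text
clock: 22.73
position: [0.5143, 0.3302, 0.0396]
tool_rot: [3.139, -0.001, 1.721]
force: [-1.2, -1.5, 5.6]
grip_width: 0.0373
finger_force: 34.3
```

```bash
python3 - <<'E'
from h import *
s=observe();print(s['position'],s['force'],s['grip_width'],s['finger_force'])
go(.5618,-.3218,.16,99)
E
```

```text
[0.51425036 0.3301573  0.03957038] [-1.20130223 -1.48639628  5.60114049] 0.03725384706180811 34.284324645996094
go [-651.6  -50.5 -102.5] [ 0.1 -0.1 -0.4] clk 22.73
```

Call:
{"fn": "send_rows", "kwargs": {"plan": "0 0 -0.025 0 0 0 0.03;0 0 -0.06 0 0 0 0.03;0 0 -0.09 0 0 0 0.03;-0.02 -0.002 -0.103 0 0 0 0.03;-0.055 -0.004 -0.103 0 0 0 0.03;-0.09 -0.007 -0.103 0 0 0 0.03;-0.13 -0.01 -0.103 0 0 0 0.03;-0.17 -0.013 -0.103 0 0 0 0.03;-0.21 -0.016 -0.103 0 0 0 0.03;-0.25 -0.019 -0.103 0 0 0 0.03"}}

```text
clock: 23.57
position: [0.5324, 0.0777, 0.1421]
tool_rot: [3.14, 0.0, 1.722]
force: [1.0, 0.9, -1.6]
grip_width: 0.0373
finger_force: 35.6
```

Call:
{"fn": "send_rows", "kwargs": {"plan": "-0.04 -0.003 0 0 0 -0.4 0.03;-0.08 -0.006 0 0 0 -0.4 0.03;-0.12 -0.009 0 0 0 -0.4 0.03;-0.16 -0.012 0 0 0 -0.4 0.03;-0.2 -0.015 0 0 0 -0.4 0.03;-0.24 -0.018 0 0 0 -0.4 0.03;-0.28 -0.022 0 0 0 -0.4 0.03;-0.32 -0.025 0 0 0 -0.4 0.03;-0.355 -0.028 0 0 0 -0.4 0.03;-0.385 -0.03 0 0 0 -0.4 0.03"}}

```text
clock: 24.4
position: [0.5599, -0.309, 0.1421]
tool_rot: [3.14, 0.002, 1.727]
force: [0.7, 0.7, -1.3]
grip_width: 0.0372
finger_force: 35.6
```

Call:
{"fn": "send_rows", "kwargs": {"plan": "-0.0166 -0.0015 0 0 0 0 0.03;-0.0166 -0.0015 0 0 0 0 0.03;-0.0166 -0.0015 0.02 0 0 0 0.03;-0.0166 -0.0015 0.045 0 0 0 0.03;-0.0166 -0.0015 0.07 0 0 0 0.03;-0.0166 -0.0015 0.082 0 0 0 0.03;-0.0166 -0.0015 0.082 0 0 0 0.03;-0.0166 -0.0015 0.082 0 0 0 0.03;-0.0166 -0.0015 0.082 0 0 0 0.03"}}

```text
clock: 25.15
position: [0.5623, -0.3223, 0.0605]
tool_rot: [3.14, 0.001, 1.729]
force: [0.4, 0.3, -0.9]
grip_width: 0.037
finger_force: 35.6
```

```bash
python3 - <<'E'
from h import *
s=observe();print(s['position'],s['force'],s['grip_width'],s['finger_force'])
go(.5618,-.3218,.0355+.0187,99)
E
```

```text
[ 0.56234522 -0.32229638  0.06047777] [ 0.3665435   0.33888137 -0.87514232] 0.03699026332006361 35.578628182411194
go [ 0.6 -0.5 25. ] [0.1 0.1 0. ] clk 25.15
```

Call:
{"fn": "send_rows", "kwargs": {"plan": "0 -0.0005 0.008 0 0 0 0.03;0 -0.0005 0.016 0 0 0 0.03;0 -0.0005 0.021 0 0 0 0.03;0 -0.0005 0.024 0 0 0 0.03;0 -0.0005 0.025 0 0 0 0.03;0 -0.0005 0.025 0 0 0 0.03;0 -0.0005 0.025 0 0 0 0.045;0 -0.0005 0.025 0 0 0 0.055;0 -0.0005 0.025 0 0 0 0.07;0 -0.0005 0.025 0 0 0 0.0854"}}

```text
clock: 25.98
position: [0.5609, -0.3221, 0.0334]
tool_rot: [-3.141, -0.0, 1.729]
force: [0.4, 0.2, -0.3]
grip_width: 0.0771
finger_force: 0.0
```

Call:
{"fn": "send_rows", "kwargs": {"plan": "0 0 -0.02 0 0 0 0.0854;0 0 -0.055 0 0 0 0.0854;0 0 -0.09 0 0 0 0.0854;0.02 0.002 -0.12 0 0 0 0.0854;0.06 0.006 -0.12 0 0 0 0.0854;0.1 0.01 -0.12 0 0 0 0.0854;0.14 0.013 -0.12 0 0 0 0.0854;0.18 0.017 -0.12 0 0 0 0.0854;0.22 0.02 -0.12 0 0 0 0.0854;0.26 0.024 -0.12 0 0 0 0.0854"}}

```text
clock: 26.82
position: [0.5432, -0.06, 0.1537]
tool_rot: [3.142, 0.0, 1.728]
force: [2.1, 0.1, 0.2]
grip_width: 0.0856
finger_force: 0.0
```

Call:
{"fn": "send_rows", "kwargs": {"plan": "0.04 0.004 0 0 0 0 0.0854;0.08 0.008 0 0 0 0 0.0854;0.12 0.012 0 0 0 0 0.0854;0.16 0.016 0 0 0 0 0.0854;0.2 0.02 0 0 0 0 0.0854;0.23 0.023 0 0 0 0 0.0854;0.26 0.026 0 0 0 0 0.0854;0.26 0.026 0 0 0 0 0.0854"}}

```text
clock: 27.48
position: [0.5273, 0.2059, 0.1539]
tool_rot: [3.141, -0.003, 1.735]
force: [-1.1, -0.5, -0.2]
grip_width: 0.0854
finger_force: 0.0
```

```bash
python3 - <<'E'
from h import *
f=imaging.grab_frame('top');g=imaging.grab_frame('scene')
a=cv2.resize(f['color'][155:230,355:495],None,fx=5,fy=5,interpolation=2)[:360]
b=cv2.resize(g['color'][180:268,195:320],None,fx=5,fy=5,interpolation=2)
im=np.zeros((600,800,3),np.uint8); im=a
w=700
b2=cv2.resize(g['color'][185:268,200:315],None,fx=2.8,fy=2.8,interpolation=2)
im=np.zeros((600,700,3),np.uint8);im[:360]=a;im[362:362+b2.shape[0],:b2.shape[1]]=b2[:238]
cv2.imwrite('pics/f10.png',im[:,:,::-1])
S={'red':[.5325,-.136],'blue':[.542,-.19],'yellow':[.5533,-.2663],'green':[.5618,-.3218]}
for n,p in S.items(): print(n,'base',((proj(f,[*p,.012])[0]-[355,155]+.5)*5-.5).round(),'lid',((proj(f,[*p,.087])[0]-[355,155]+.5)*5-.5).round())
H=cv2.HoughCircles(a.max(2),cv2.HOUGH_GRADIENT,1,70,param1=120,param2=14,minRadius=42,maxRadius=52)[0];print(H.round())
E
```

```text
red base [135. 227.] lid [162. 192.]
blue base [258. 205.] lid [296. 169.]
yellow base [431. 180.] lid [485. 141.]
green base [556. 161.] lid [622. 120.]
[[160. 196.  46.]
 [616. 126.  46.]
 [286. 176.  45.]
 [478. 150.  46.]]
```

View pics/f10.png

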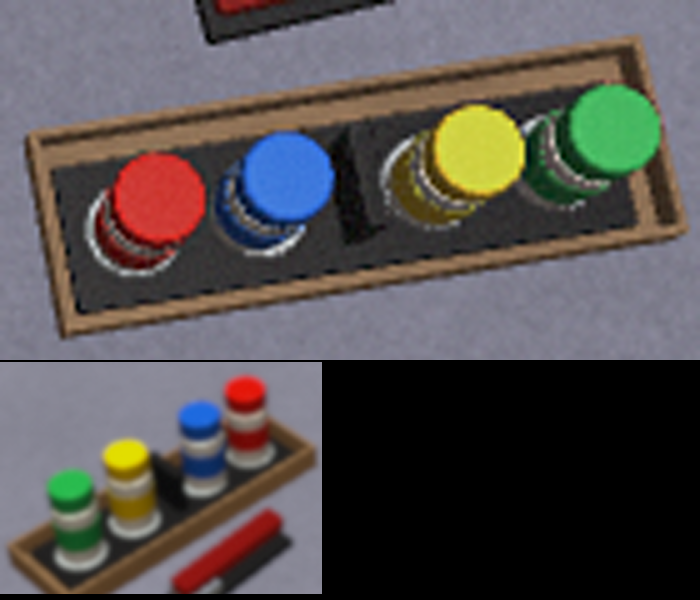

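All four pots stand upright on their spots. In the top crop, red (160,196), blue (286,176), yellow (478,150) and green (616,126) run left to right, the reverse of the rack order. The lids agree with the spot positions to about 1–3 mm. Blue is the farthest off at about 2–3 mm, so I'm leaving it rather than risk regripping it. The arm is clear, so I'm handing in.

```bash
python3 -c "
from workcell import bot
print(bot.job_done())"
```

```text
the job is handed in; nothing more can be done
None
```

I handed the job in at about 28 s: the riser lies flat in the tray and all four pots stand upright on its spots in reverse order (red, blue, yellow, green from the left), with blue about 2–3 mm off centre and the others within about 2 mm.

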